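Slide the top chopping board onto the drying stand

TASK

In the school kitchen, slide the green chopping board sideways off the top of its stack onto the blue slatted drying stand next to it, without lifting it off or tipping it up, and leave it lying square and centred on the stand. The red and white boards underneath must stay where they are.

Things in the scene. Friction and masses are not known exactly. Their poses are not given: they have to be found in the camera images.
- green_board_center (a point): Centre (half-way up) of the green chopping board, 220 x 150 x 18 mm, 0.5 kg, loose on top of a stack of three equal boards (underside at first 36 mm above the table). x along its length, y along its width, z up. It slides along its own y axis, +y or -y, about 170 mm to the stand; a few newtons move it. On its other side lies a bare wooden trivet, 20 mm high, not the target.
- middle_board_center (a point): Centre (half-way up) of the red board, same size and axes, in the middle of the stack: loose, directly under the green one, its top 36 mm above the table.
- bottom_board_center (a point): Centre (half-way up) of the white board, same size and axes, at the bottom of the stack: loose, on the table.
- stand_top (a point): Centre of the top face of the drying stand: blue slats on white feet, 243 x 180 mm, fixed, its top 33.5 mm above the table, 2.5 mm below the green board's first underside. It is beside the stack, on either side, parallel to it, with a gap of about 6 mm. x along its length, y along its width and slats (the sliding direction), z up.

How it is judged:
By the outcome, as a careful person would: the job done as asked, in the order asked, and still so for the second after the job is handed in, with the robot touching nothing.
It also fails if it takes over 32 s, if anything falls off the work surface, if the arm or the gripper's body presses on something with over 40 N, if the wrist force passes 120 N, or if a joint passes its speed limit or range.

ROBOT

A 6-joint arm with a two-finger parallel gripper is mounted at the origin on the work surface. World frame = base frame: x ahead of the robot, y to its left, z up, the work surface at z = 0. Lengths are in m, angles in rad, forces in N, time in s.
With the tool pointing down it reaches from about 0.25 to 0.775 m from the base axis. Payload 4 kg.
Tool frame: the origin (TCP) lies midway between the tips of the shut fingers; the grasp point (between the pads) lies ctrl.grasp_offset behind it (ctrl.grasp_offset is the distance from the TCP to the grasp point, in m); z points along the fingers, y is the direction in which the jaws open and shut (so a half turn about z gives the same grasp; the last joint's range is limited). The gripper opens to 85 mm and grips with 20 to 120 N. Pads are 22 mm wide; open, the fingers measure 114 mm over their backs; the gripper's body (76 mm by 85 mm) begins 54 mm behind the grasp point. The pads swing forward as they close: fully open they stand 13 mm farther back than shut.
Start: joints at [-1.226, 0.087, 1.371, -0, 1.684, -0.103], TCP at [0.238, -0.496, 0.231] pointing down, gripper open.
Joint ranges: [-3.1, 3.1], [-0.76, 2.03], [0.27, 2.55], [-1.08, 4.22], [0.17, 2.65], [-2.57, 2.57]. Speed limits (rad/s): [2.79, 2.79, 3.14, 3.14, 3.14, 3.14].

INTERFACE

Orientations are given as a unit quaternion [w, x, y, z].
In Python, from rig import ctrl gives the robot as it stands.
- The arm moves only by the tool step_arm, never from a script. Its argument "rows" is text: rows parted by semicolons, each of 7 numbers parted by spaces: the closure, from -1 (fully open) to 1 (shut), then the shift along the tool's x, y, z in cm, then the turn, a rotation vector about the tool's x, y, z in degrees. In form: claw dx dy dz rx ry rz; .... A call has exactly 5 rows; each row is the pose to reach, as a shift and turn from the pose measured when the call began, along the tool's axes at that moment; what a row does not reach only later rows make up. A row lasts 1/10 s, in which the tool goes at most 50 mm and 8.59 degrees, less where a joint would pass 70% of its speed; a pose out of reach is approached as far as the arm can. A call with a gripper value outside its range is refused whole. The fingers move at their own pace and stop on an object; "newtons" is the grip in N (left out, the last holds). Time passes only in rows, so rows that repeat a pose let the fingers close, or fill a call up. It gives the time, the measured TCP pose, the force and the opening at its end, in the units of the state.
- ctrl.get_obs(): the state, without advancing time (a new reading comes with each control period).
- ctrl.get_image(name): name is "scene" or "top" or "wrist"; returns the picture (480x640x3 uint8, blue, green, red); there is no depth.
- ctrl.calibration(name): a dict with "K" (3x3 intrinsics, pixels), "distortion" ([k1, k2, p1, p2, k3] as OpenCV has them; the pictures are not rectified), "pose" (4x4, takes a point from camera to world coordinates). Camera axes: x right, y down, z forward; pixel columns grow to the right and rows downward; lengths in m; the calibration is good to about 2 mm. A picture is of the moment at which its call begins: read the wrist's pose just before it. calibration takes no time and is no camera call; for the wrist camera it gives the pose at the moment of the call.
- ctrl.close_job(): hands the job in, once; it reports no verdict.
The state is a dict: "time_s": time; "joint_pos": joint angles; "qvel": joint speeds; "effort": joint torques, N m; "position": TCP position; "eef_rot": TCP orientation; "contact_force": force on the tool from outside, world axes, zero at the start; "torque": the same for the moment, N m; "gripper_width": finger opening in m.
Only numpy, scipy, OpenCV 4.12 (cv2) and the standard library are available. Lean on these libraries where they do the work, as an engineer would, in place of code of your own. Each camera call takes 0.05 s, during which the arm holds its last target.

## Working session

There is one attempt and no reset: what is moved stays moved. The work goes in short steps, Python scripts to look and compute and a tool call to move; the robot and the scene stay as the last step left them, time stands still between calls to the robot, and variables do not carry over. Pictures are saved under pics/ and viewed, and the job is handed in when it is done.

Besides the shell and the picture viewer there is one more tool, called after ">>>" by a JSON object that holds its "op" and its "data", one argument or row to a line. step_arm: Moves the arm, as the interface text tells. Its arguments: {"type":"object","properties":{"rows":{"type":"string"},"newtons":{"type":"number"}},"required":["rows"]}

```bash
mkdir -p pics; ls
python3 - <<'E'
from rig import ctrl
import cv2,numpy as np
print(ctrl.get_obs(), ctrl.grasp_offset)
for n in ["scene","top"]:
    cv2.imwrite(f"pics/{n}0.png",ctrl.get_image(n)); c=ctrl.calibration(n); print(n,np.round(c["K"],1).tolist(),c["distortion"],np.round(c["pose"],3).tolist())
E
```

```text
pics
{'time_s': 0.0, 'joint_pos': array([-1.22611373e+00,  8.79740019e-02,  1.37223211e+00, -1.54385733e-05,
        1.68358825e+00, -1.03128252e-01]), 'qvel': array([ 2.34829507e-04,  7.38980987e-04,  6.76338758e-05,  4.79673488e-04,
        8.02101746e-04, -1.15320503e-03]), 'effort': array([ 3.24187376e-04, -3.51857901e+01, -3.13275754e+01, -2.00300351e-04,
        1.06327236e-02, -5.84102580e-06]), 'position': array([ 0.23795953, -0.49532227,  0.23013996]), 'eef_rot': array([-1.09191063e-03,  9.75037330e-01,  2.22038272e-01, -1.40250364e-04]), 'contact_force': array([ 0.00888969, -1.3595798 , -0.39082616]), 'torque': array([-0.00718742,  0.03100581,  0.01090235]), 'gripper_width': 0.08593460544442931} 0.0187
scene [[542.6, 0.0, 315.4], [0.0, 542.6, 238.5], [0.0, 0.0, 1.0]] [-0.04378752  0.          0.          0.          0.        ] [[-0.16, 0.543, -0.824, 1.113], [0.987, 0.107, -0.121, 0.082], [0.022, -0.833, -0.553, 0.468], [0.0, 0.0, 0.0, 1.0]]
top [[437.7, 0.0, 327.6], [0.0, 437.7, 246.9], [0.0, 0.0, 1.0]] [0.02244694 0.         0.         0.         0.        ] [[0.029, -0.986, 0.165, 0.413], [-0.999, -0.024, 0.029, -0.026], [-0.024, -0.166, -0.986, 0.709], [0.0, 0.0, 0.0, 1.0]]
```

View pics/scene0.png

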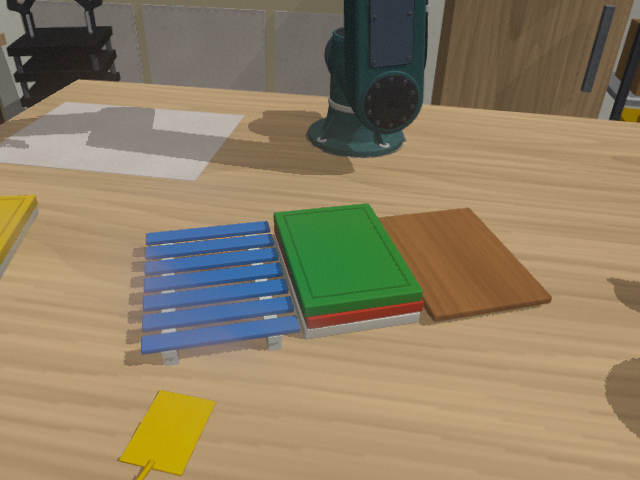

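View pics/top0.png

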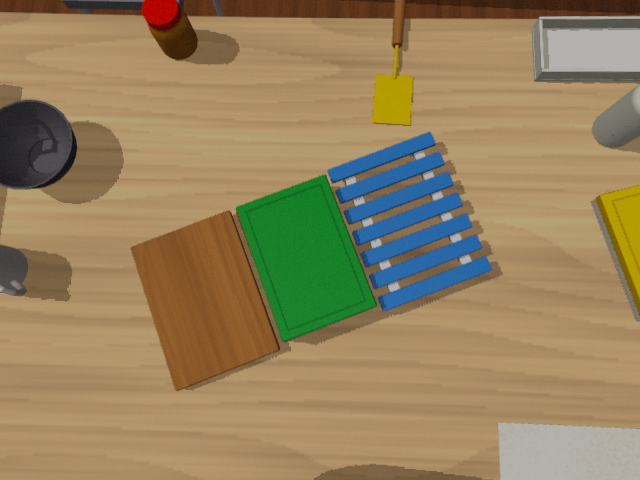

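The top view shows the green board centred near px (306,258), with the stand to its right (world -y) near (410,222) and the trivet to its left. I'll measure them next.

```bash
cat > h.py <<'E'
from rig import ctrl
import cv2,numpy as np
def rays(n,px,z,cal=None):
    c=cal or ctrl.calibration(n);P=np.array(c["pose"])
    u=cv2.undistortPoints(np.float64(px).reshape(-1,1,2),np.array(c["K"]),np.array(c["distortion"])).reshape(-1,2)
    d=np.c_[u,np.ones(len(u))]@P[:3,:3].T;o=P[:3,3]
    return (o+d*((z-o[2])/d[:,2])[:,None])[:,:2]
def masks(im):
    h=cv2.cvtColor(im,cv2.COLOR_BGR2HSV);H,S,V=cv2.split(h)
    return dict(green=((H>45)&(H<80)&(S>120)&(V>90)),blue=((H>100)&(H<125)&(S>120)&(V>60)),red=((H<8)|(H>172))&(S>150)&(V>60))
def rect(n,m,z,hull=False,minA=300):
    cs,_=cv2.findContours(m.astype(np.uint8)*255,cv2.RETR_EXTERNAL,cv2.CHAIN_APPROX_NONE)
    cs=[c for c in cs if cv2.contourArea(c)>minA]
    p=np.vstack([c.reshape(-1,2) for c in cs]) if hull else max(cs,key=cv2.contourArea).reshape(-1,2)
    w=rays(n,p,z)
    r=cv2.minAreaRect((w*1000).astype(np.float32))
    return r,cv2.boxPoints(r)
E
python3 - <<'E'
from h import *
for n in["top","scene"]:
    im=cv2.imread(f"pics/{n}0.png");M=masks(im)
    print(n,"green",rect(n,M["green"],.054))
    print("stand",rect(n,M["blue"],.0335,True))
im=cv2.imread("pics/top0.png");M=masks(im)
cs,_=cv2.findContours(M["blue"].astype(np.uint8),0,1)
for c in cs:
    if cv2.contourArea(c)>300:
        print(cv2.minAreaRect((rays("top",c.reshape(-1,2),.0335)*1000).astype(np.float32)))
print("px colours",im[258,306],im[330,294],im[336,297])
for i,b in enumerate([(400,100,230,210)]):pass
cv2.imwrite("pics/crop0.png",cv2.resize(im[120:360,220:500],None,fx=2.8,fy=2.5))
E
```

```text
top green (((509.341064453125, 28.377098083496094), (218.28211975097656, 148.5892333984375), 22.267662048339844), array([[380.18658   ,  55.773857  ],
       [436.49213   , -81.73415   ],
       [638.49554   ,   0.98033905],
       [582.19      , 138.48834   ]], dtype=float32))
stand (((575.1365356445312, -129.82571411132812), (241.36798095703125, 178.50704956054688), 22.494125366210938), array([[ 429.48694  ,  -93.53504  ],
       [ 497.78174  , -258.46106  ],
       [ 720.78613  , -166.1164   ],
       [ 652.49133  ,   -1.1903687]], dtype=float32))
scene green (((518.8842163085938, 31.550949096679688), (233.41502380371094, 147.7281494140625), 22.234434127807617), array([[382.90472 ,  55.760944],
       [438.80463 , -80.982635],
       [654.8637  ,   7.340954],
       [598.9638  , 144.08453 ]], dtype=float32))
stand (((578.5870361328125, -128.2901153564453), (245.7037353515625, 177.42105102539062), 22.597454071044922), array([[ 431.07944   ,  -93.5965    ],
       [ 499.25424   , -257.39645   ],
       [ 726.0946    , -162.98373   ],
       [ 657.9198    ,    0.81622314]], dtype=float32))
((474.38092041015625, -171.59140014648438), (23.227319717407227, 178.42625427246094), 22.495132446289062)
((507.76605224609375, -157.71446228027344), (23.54123306274414, 178.4111328125), 22.318687438964844)
((541.3460083007812, -143.7607879638672), (23.601436614990234, 178.34703063964844), 22.408140182495117)
((575.0646362304688, -129.77590942382812), (23.400793075561523, 178.3631134033203), 22.366090774536133)
((608.8734741210938, -115.97371673583984), (23.421480178833008, 178.24676513671875), 22.307870864868164)
((642.2750244140625, -102.09074401855469), (23.643802642822266, 178.2273406982422), 22.30474853515625)
((675.5626220703125, -88.32808685302734), (24.08841896057129, 178.3521270751953), 22.382938385009766)
px colours [ 43 126  18] [ 47 133  32] [ 54 101  57]
```

View pics/crop0.png

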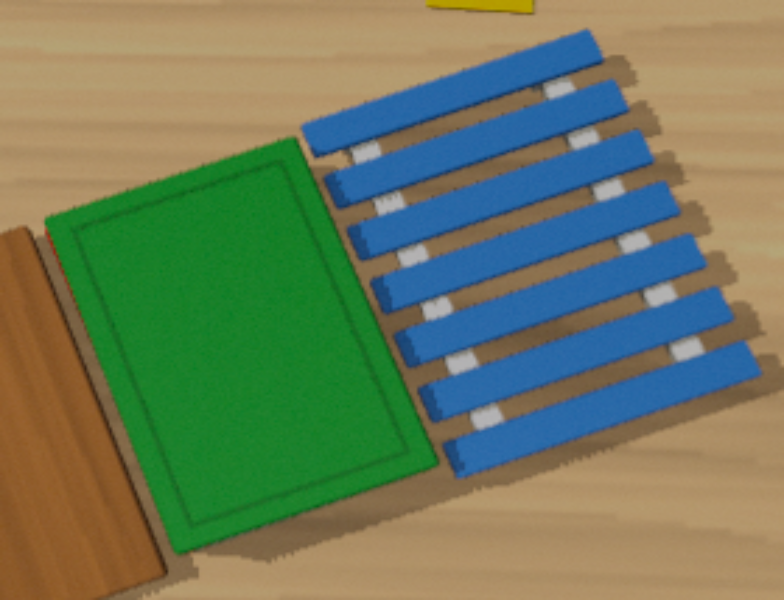

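Yaw is 22.35°. The slide is about 171 mm along -y, with lateral offset under 1 mm. I'll push with the open fingers side by side, which gives two contact points and keeps the board square. First I go above the trivet side.

>>> {"op": "step_arm", "data": {
  "rows": "-1 4.8 -4.6 0 0 0 -8; -1 9.5 -9.3 0 0 0 -16; -1 14 -14 0 0 0 -24; -1 19 -18.5 0 0 0 -32; -1 23 -22.5 0 0 0 -40"
}}

```text
time_s: 0.6
position: [0.3231, -0.2587, 0.2301]
eef_rot: [-0.001, 0.839, 0.544, 0.0]
contact_force: [0.7, -0.1, 1.2]
gripper_width: 0.0851
```

```bash
cat >> h.py <<'E'
from scipy.spatial.transform import Rotation as Ro
def delta(tp,yaw_x):
    "tool down target with tool x at yaw_x deg"
    o=ctrl.get_obs();R=Ro.from_quat(np.array(o["eef_rot"])[[1,2,3,0]])
    T=Ro.from_euler('z',yaw_x,degrees=True)*Ro.from_euler('x',180,degrees=True)
    d=R.inv().apply(np.array(tp)-o["position"])*100
    print("t",o["time_s"],"pos",np.round(o["position"],4),"F",np.round(o["contact_force"],1),"d cm",np.round(d,2),"rot",np.round((R.inv()*T).as_rotvec(degrees=True),2))
E
python3 -c "
from h import *
delta([.467,.131,.15],112.35)"
```

```text
t 0.6 pos [ 0.3231 -0.2587  0.2301] F [ 0.7 -0.1  1.2] d cm [41.43 -2.74  8.1 ] rot [ -0.05  -0.15 -46.41]
```

>>> {"op": "step_arm", "data": {
  "rows": "-1 4.9 -0.3 0 0 0 -8; -1 9.8 -0.6 0 0 0 -16; -1 14.7 -1 0 0 0 -24; -1 19.6 -1.3 0 0 0 -32; -1 24.5 -1.6 0 0 0 -40"
}}

```text
time_s: 1.1
position: [0.4084, -0.0264, 0.2304]
eef_rot: [-0.001, 0.6, 0.8, 0.001]
contact_force: [-0.0, -1.0, 0.1]
gripper_width: 0.0854
```

```bash
python3 -c "
from h import *
delta([.467,.131,.12],112.35)"
```

```text
t 1.1 pos [ 0.4084 -0.0264  0.2304] F [-0.  -1.   0.1] d cm [13.44 10.03 11.07] rot [ 0.01 -0.14 -6.08]
```

>>> {"op": "step_arm", "data": {
  "rows": "-1 3.6 2.7 0 0 0 -6.1; -1 7.2 5.4 0 0 0 -6.1; -1 10.8 8 1 0 0 -6.1; -1 13.4 10 4 0 0 -6.1; -1 13.4 10 8 0 0 -6.1"
}}

```text
time_s: 1.6
position: [0.4689, 0.1343, 0.1514]
eef_rot: [0.001, 0.554, 0.832, 0.003]
contact_force: [0.4, -0.6, 0.1]
gripper_width: 0.0853
```

```bash
python3 -c "
from h import *
for n in ['top','scene','wrist']:
    cv2.imwrite(f'pics/{n}1.png',ctrl.get_image(n))
im=cv2.imread('pics/top1.png');r=rect('top',masks(im)['green'],.054);print(r[0])
delta([.467,.131,.06],112.35)"
```

```text
((509.3265686035156, 28.182876586914062), (218.34080505371094, 149.0216522216797), 22.318857192993164)
t 1.75 pos [0.464  0.1303 0.1471] F [-0.2 -0.3  0.1] d cm [-0.08  0.38  8.71] rot [-0.5  -0.25  0.06]
```

View pics/scene1.png

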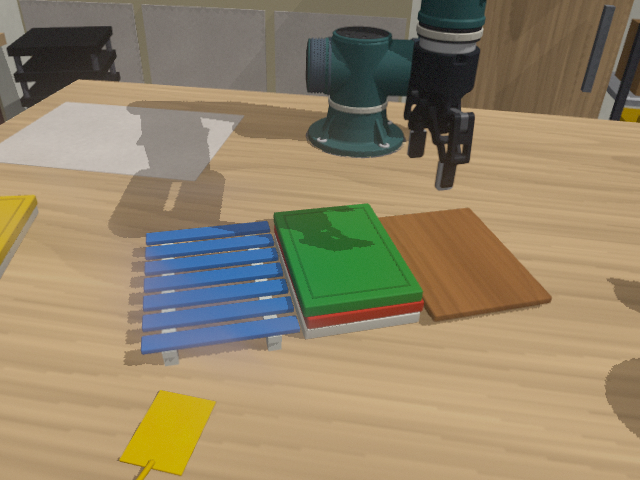

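View pics/wrist1.png

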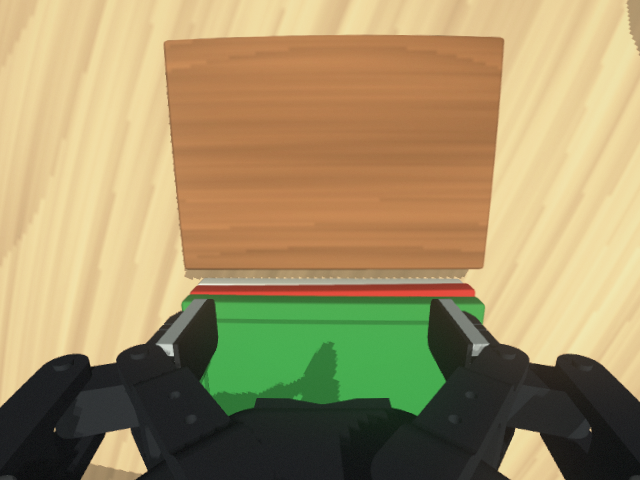

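>>> {"op": "step_arm", "data": {
  "rows": "-1 0 0.4 3 -0.5 -0.2 0; -1 0 0.4 6 -0.5 -0.2 0; -1 0 0.4 8.5 -0.5 -0.2 0; -1 0 0.4 9.7 -0.5 -0.2 0; -1 0 0.4 9.7 -0.5 -0.2 0"
}}

```text
time_s: 2.25
position: [0.4668, 0.1313, 0.0503]
eef_rot: [-0.001, 0.557, 0.831, -0.0]
contact_force: [-0.5, -0.2, -0.3]
gripper_width: 0.0855
```

```bash
python3 -c "
from h import *
im=ctrl.get_image('scene');cv2.imwrite('pics/scene2.png',im)
cv2.imwrite('pics/scene2c.png',cv2.resize(im[130:330,300:500],None,fx=3,fy=3))
delta([.467,.131,.027],112.35)"
```

```text
t 2.3 pos [0.4677 0.1315 0.0515] F [1.4 0.6 0.3] d cm [-0.02 -0.09  2.45] rot [ 0.1  -0.02  0.01]
```

View pics/scene2c.png

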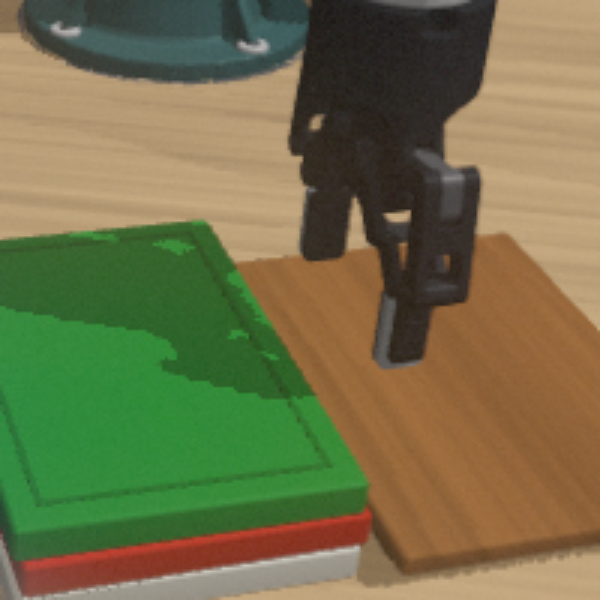

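```bash
python3 -c "
from h import *
a=np.radians(22.35);ex=np.array([np.cos(a),np.sin(a)]);ey=np.array([-ex[1],ex[0]])
t=np.array([.4677,.1315])
for z in [.05,.055,.06,.065,.07,.075]:
    w=rays('scene',[(430,251.8),(441.3,250),(425,249)],z)-t
    print(z,np.round(np.c_[w@ex,w@ey]*1000,1).tolist())
"
```

```text
0.05 [[29.4, 6.5], [28.5, 23.5], [21.8, 2.4]]
0.055 [[36.0, 2.9], [35.0, 19.8], [28.4, -1.1]]
0.06 [[42.5, -0.6], [41.6, 16.0], [35.1, -4.6]]
0.065 [[49.1, -4.2], [48.2, 12.3], [41.7, -8.1]]
0.07 [[55.6, -7.7], [54.7, 8.5], [48.4, -11.6]]
0.075 [[62.2, -11.3], [61.3, 4.7], [55.0, -15.1]]
```

>>> {"op": "step_arm", "data": {
  "rows": "-1 0 -0.1 0.8 0 0 0; -1 0 -0.1 1.6 0 0 0; -1 0 -0.1 2.2 0 0 0; -1 0 -0.1 2.25 0 0 0; -1 0 -0.1 2.25 0 0 0"
}}

```text
time_s: 2.8
position: [0.4667, 0.1312, 0.0288]
eef_rot: [0.0, 0.557, 0.831, 0.001]
contact_force: [0.2, -0.0, -0.3]
gripper_width: 0.0851
```

```bash
python3 -c "
from h import *
im=ctrl.get_image('scene');cv2.imwrite('pics/scene3c.png',cv2.resize(im[130:330,300:500],None,fx=3,fy=3))
delta([.5428,-.0512,.029],112.35)"
```

```text
t 2.85 pos [0.4669 0.1312 0.029 ] F [ 0.7  0.2 -0. ] d cm [-1.976e+01  8.000e-02 -1.000e-02] rot [ 0.1  -0.02  0.01]
```

View pics/scene3c.png

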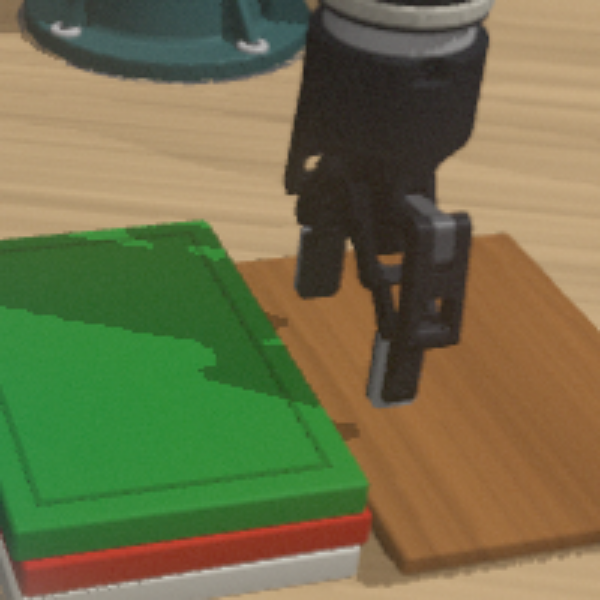

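The fingers hang just beside the green board, with the tips at about z=43 mm. Now I push slowly until they touch.

>>> {"op": "step_arm", "data": {
  "rows": "-1 -0.8 0 0 0 0 0; -1 -1.6 0 0 0 0 0; -1 -2.2 0 0 0 0 0; -1 -2.8 0 0 0 0 0; -1 -3.4 0 0 0 0 0"
}}

```text
time_s: 3.35
position: [0.4798, 0.1001, 0.0292]
eef_rot: [-0.0, 0.557, 0.831, 0.002]
contact_force: [-1.7, 3.6, 1.6]
gripper_width: 0.0852
```

```bash
python3 -c "
from h import *
for n in ['scene','top']:
  im=ctrl.get_image(n);cv2.imwrite(f'pics/{n}4.png',im)
im=cv2.imread('pics/scene4.png');cv2.imwrite('pics/scene4c.png',cv2.resize(im[130:350,260:460],None,fx=2.7,fy=2.7))
delta([.5428,-.0512,.029],112.35)"
```

```text
t 3.45 pos [0.4802 0.0991 0.0292] F [0.3 0.7 0.6] d cm [-16.28   0.08   0.02] rot [ 0.12  0.01 -0.03]
```

View pics/scene4c.png

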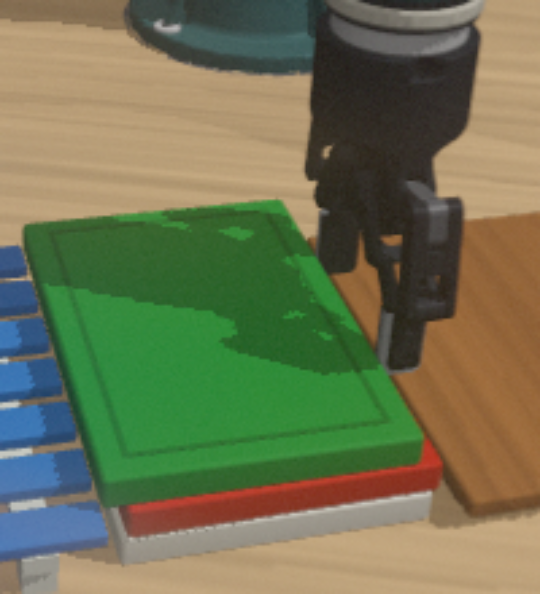

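The green board has moved about 8 mm square, and the red and white ones haven't moved. The push force is about 4 N. I'll continue.

>>> {"op": "step_arm", "data": {
  "rows": "-1 -0.6 0 0 0 0 0; -1 -1.4 0 0 0 0 0; -1 -2.3 0 0 0 0 0; -1 -3.2 0 0 0 0 0; -1 -4 0 0 0 0 0"
}}

```text
time_s: 3.95
position: [0.4957, 0.0612, 0.0291]
eef_rot: [0.001, 0.557, 0.831, 0.001]
contact_force: [-2.2, 4.0, 0.9]
gripper_width: 0.0852
```

>>> {"op": "step_arm", "data": {
  "rows": "-1 -0.8 0 0 0 0 0; -1 -1.6 0 0 0 0 0; -1 -2.4 0 0 0 0 0; -1 -3.2 0 0 0 0 0; -1 -4 0 0 0 0 0"
}}

```text
time_s: 4.45
position: [0.5111, 0.0237, 0.0292]
eef_rot: [0.0, 0.557, 0.831, 0.001]
contact_force: [-2.3, 3.7, 2.0]
gripper_width: 0.0856
```

```bash
python3 -c "
from h import *
for n in ['scene']:
  im=ctrl.get_image(n);cv2.imwrite(f'pics/{n}5.png',im)
delta([.5428,-.0512,.029],112.35)"
```

```text
t 4.5 pos [0.5118 0.0222 0.0293] F [ 0.1  0.9 -0.3] d cm [-7.97  0.08  0.05] rot [ 0.13  0.13 -0.08]
```

View pics/scene5.png

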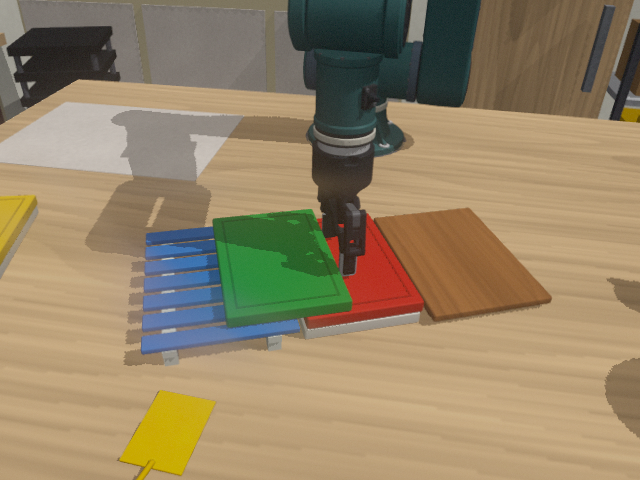

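The board is halfway across, square, and the red one is still. I'll go to about 1 cm short and then measure.

>>> {"op": "step_arm", "data": {
  "rows": "-1 -0.7 0 0 0 0 0; -1 -1.5 0 0 0 0 0; -1 -2.3 0 0 0 0 0; -1 -3.1 0 0 0 0 0; -1 -3.8 0 0 0 0 0"
}}

```text
time_s: 5.0
position: [0.5263, -0.0138, 0.029]
eef_rot: [0.001, 0.557, 0.83, 0.0]
contact_force: [-1.0, 1.4, -1.9]
gripper_width: 0.0853
```

>>> {"op": "step_arm", "data": {
  "rows": "-1 -0.7 0 0 0 0 0; -1 -1.4 0 0 0 0 0; -1 -2.1 0 0 0 0 0; -1 -2.7 0 0 0 0 0; -1 -3 0 0 0 0 0"
}}

```text
time_s: 5.5
position: [0.5379, -0.0421, 0.0292]
eef_rot: [0.001, 0.558, 0.83, 0.0]
contact_force: [-0.7, 2.5, -0.6]
gripper_width: 0.0856
```

```bash
python3 -c "
from h import *
for n in ['scene','top']:
  im=ctrl.get_image(n);cv2.imwrite(f'pics/{n}6.png',im)
  m=masks(im)
  print(n,rect(n,m['green'],.0525),'\nstand',rect(n,m['blue'],.0335,True,60),'\nred',rect(n,m['red'],.036))
delta([.5428,-.0512,.029],112.35)"
```

```text
scene (((576.3001708984375, -117.99566650390625), (224.12127685546875, 146.58151245117188), 22.387222290039062), array([[ 444.7716  ,  -92.908646],
       [ 500.59924 , -228.44246 ],
       [ 707.82874 , -143.08269 ],
       [ 652.0011  ,   -7.548874]], dtype=float32)) 
stand (((591.2416381835938, -149.49461364746094), (282.43865966796875, 45.899871826171875), 51.69376754760742), array([[ 485.69577 , -246.08484 ],
       [ 521.71387 , -274.53653 ],
       [ 696.7875  ,  -52.90439 ],
       [ 660.7694  ,  -24.452698]], dtype=float32)) 
red (((518.8549194335938, 32.490928649902344), (233.0289306640625, 152.43260192871094), 23.226482391357422), array([[381.72644 ,  56.58072 ],
       [441.84076 , -83.49771 ],
       [655.9834  ,   8.401138],
       [595.8691  , 148.47957 ]], dtype=float32))
top (((543.2901611328125, -197.4829559326172), (74.5376205444336, 168.0114288330078), 82.36567687988281), array([[ 455.07788, -223.26125],
       [ 621.6001 , -245.58159],
       [ 631.50244, -171.70467],
       [ 464.98022, -149.38432]], dtype=float32)) 
stand (((553.7611083984375, -173.39035034179688), (168.7963409423828, 114.33582305908203), 22.208683013916016), array([[ 454.01575, -152.36444],
       [ 497.23254, -258.21808],
       [ 653.5065 , -194.41626],
       [ 610.2897 ,  -88.56262]], dtype=float32)) 
red (((486.09942626953125, -20.37700653076172), (136.16592407226562, 175.58009338378906), 77.11070251464844), array([[ 385.3343  ,  -67.161316],
       [ 556.4903  , -106.32762 ],
       [ 586.86456 ,   26.407303],
       [ 415.70856 ,   65.57361 ]], dtype=float32))
t 5.6 pos [ 0.5382 -0.0424  0.0293] F [0.6 0.4 0.4] d cm [-0.99  0.1   0.04] rot [ 0.12  0.21 -0.12]
```

View pics/scene6.png

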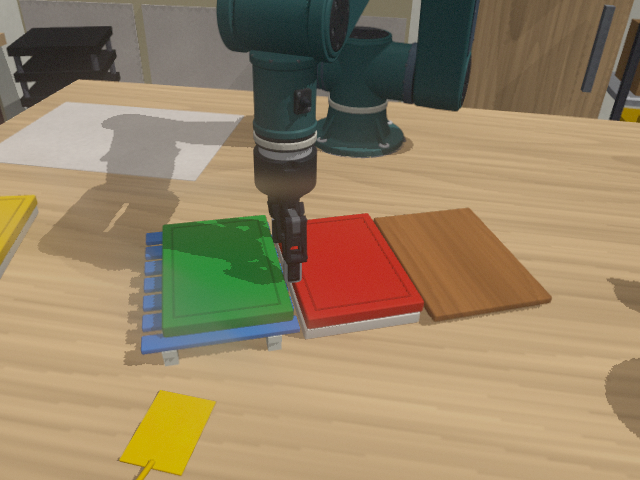

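View pics/top6.png

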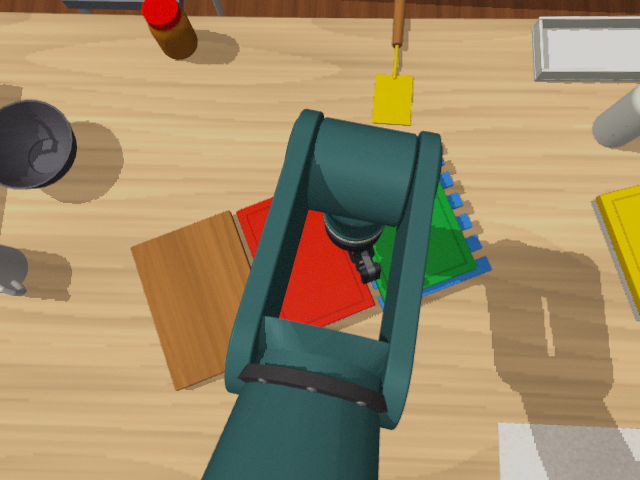

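```bash
cat >> h.py <<'E'
a=np.radians(22.35);ex=np.array([np.cos(a),np.sin(a)]);ey=np.array([-ex[1],ex[0]])
def prof(im,z,col,n='top'):
    H,S,V=cv2.split(cv2.cvtColor(im,cv2.COLOR_BGR2HSV))
    m={'g':(H>45)&(H<80)&(S>110)&(V>35),'b':(H>100)&(H<125)&(S>110)&(V>40)}[col].astype(np.uint8)
    m=cv2.morphologyEx(m,cv2.MORPH_OPEN,np.ones((3,3),np.uint8))
    ys,xs=np.nonzero(m);w=rays(n,np.c_[xs,ys],z)*1000-np.array([575.1,-129.8])
    return w@ex,w@ey
E
python3 -c "
from h import *
for f,z in [('top1',.054),('top6',.0515)]:
  im=cv2.imread(f'pics/{f}.png')
  for c,zz in(('g',z),('b',.0335)):
    x,y=prof(im,zz,c)
    k=(abs(x)<125)&(abs(y)<260);x,y=x[k],y[k]
    print(f,c,'xmin/max',x.min().round(1),x.max().round(1),'ymin in bins',[(int(b),round(float(y[(x>=b)&(x<b+20)].min()),1),round(float(y[(x>=b)&(x<b+20)].max()),1)) for b in range(-120,120,20) if ((x>=b)&(x<b+20)).sum()>5])
"
```

```text
top1 g xmin/max -109.9 108.4 ymin in bins [(-120, 96.8, 245.5), (-100, 96.8, 245.7), (-80, 96.7, 245.5), (-60, 96.7, 245.6), (-40, 96.8, 245.6), (-20, 96.6, 245.6), (0, 96.7, 245.6), (20, 96.8, 245.2), (40, 96.6, 245.0), (60, 96.7, 245.1), (80, 96.8, 245.0), (100, 96.9, 244.9)]
top1 b xmin/max -120.6 120.7 ymin in bins [(-120, -89.4, 89.2), (-100, -88.1, 88.4), (-80, -89.3, 89.0), (-60, -89.2, 89.1), (-40, -89.2, 89.1), (-20, -89.0, 89.2), (0, -89.1, 88.9), (20, -89.2, 89.0), (40, -89.0, 89.1), (60, -89.0, 89.2), (80, -88.7, 88.4), (100, -88.9, 89.3)]
top6 g xmin/max -110.5 31.9 ymin in bins [(-120, -64.2, 84.6), (-100, -64.5, 85.2), (-80, -64.1, 84.7), (-60, -64.3, 78.0), (-40, -64.5, 76.3), (-20, -64.6, 63.5), (0, -64.9, -40.2), (20, -64.7, -53.8)]
top6 b xmin/max -120.7 48.1 ymin in bins [(-120, -89.3, 89.2), (-100, -88.1, 88.9), (-80, -89.5, 89.2), (-60, -89.2, -72.1), (-40, -89.2, -71.9), (-20, -89.5, -72.0), (0, -89.3, -72.1), (20, -89.3, -72.1), (40, -89.0, -71.7)]
```

The top view puts the green board 10.2 mm short along y, about -0.5 mm off in x and square. Last slow push:

>>> {"op": "step_arm", "data": {
  "rows": "-1 -0.3 0 0 0 0 0; -1 -0.6 0 0 0 0 0; -1 -0.85 0 0 0 0 0; -1 -1 0 0 0 0 0; -1 -1.02 0 0 0 0 0"
}}

```text
time_s: 6.1
position: [0.5421, -0.0519, 0.0294]
eef_rot: [0.002, 0.558, 0.83, -0.0]
contact_force: [-1.1, 1.8, 0.1]
gripper_width: 0.0854
```

```bash
python3 -c "
from h import *
im=ctrl.get_image('top');cv2.imwrite('pics/top7.png',im)
x,y=prof(im,.0515,'g');k=(abs(x)<125)&(abs(y)<260);x,y=x[k],y[k]
print(x.min(),[(int(b),round(float(y[(x>=b)&(x<b+20)].min()),1),round(float(y[(x>=b)&(x<b+20)].max()),1)) for b in range(-120,120,20) if ((x>=b)&(x<b+20)).sum()>5])
delta([.5428,-.0512,.029],112.35)"
```

```text
-110.4534879436019 [(-120, -74.3, 74.6), (-100, -74.5, 75.2), (-80, -74.5, 74.6), (-60, -74.5, 66.4), (-40, -74.8, 64.7), (-20, -75.0, 50.4), (0, -75.3, 25.7)]
t 6.15 pos [ 0.5421 -0.0519  0.0294] F [-0.7  1.  -0.5] d cm [0.04 0.09 0.04] rot [ 0.12  0.21 -0.12]
```

It is centred in y to within about 0.3 mm. I'll back off, lift, and move away.

>>> {"op": "step_arm", "data": {
  "rows": "-1 0.5 0 0 0 0 0; -1 1.5 0 0 0 0 0; -1 2.5 0 -0.5 0 0 0; -1 3 0 -4 0 0 0; -1 3 0 -8 0 0 0"
}}

```text
time_s: 6.65
position: [0.5284, -0.0224, 0.1085]
eef_rot: [-0.0, 0.557, 0.831, -0.001]
contact_force: [0.2, 1.0, 0.1]
gripper_width: 0.0852
```

>>> {"op": "step_arm", "data": {
  "rows": "-1 4 0 -4 0 0 0; -1 8 0 -8 0 0 0; -1 12.5 0 -10 0 0 0; -1 17 0 -10 0 0 0; -1 21.5 0 -10 0 0 0"
}}

```text
time_s: 7.15
position: [0.4471, 0.1774, 0.2112]
eef_rot: [0.002, 0.557, 0.83, 0.001]
contact_force: [0.7, 0.3, -0.5]
gripper_width: 0.0852
```

>>> {"op": "step_arm", "data": {
  "rows": "-1 4.5 0 0 0 0 0; -1 9 0 0 0 0 0; -1 13 0 0 0 0 0; -1 15 0 0 0 0 0; -1 15 0 0 0 0 0"
}}

```text
time_s: 7.65
position: [0.3883, 0.3187, 0.2113]
eef_rot: [0.002, 0.555, 0.832, 0.001]
contact_force: [0.6, 0.3, -0.2]
gripper_width: 0.0855
```

```bash
python3 -c "
from h import *
for n in ['scene','top']:
  im=ctrl.get_image(n);cv2.imwrite(f'pics/{n}8.png',im)
m=masks(im)
print('green',rect('top',m['green'],.0515)[0],'red',rect('top',m['red'],.036)[0])
print('red before n/a; expected centre = green start 509.3 28.3 (top1)')
for c,z in(('g',.0515),('b',.0335)):
  x,y=prof(im,z,c);k=(abs(x)<125)&(abs(y)<260);x,y=x[k],y[k];print(c,x.min(),x.max(),y.min(),y.max())
print(ctrl.get_obs()['time_s'])"
```

```text
green ((574.169189453125, -130.74920654296875), (218.06533813476562, 149.07936096191406), 22.27436065673828) red ((509.21435546875, 30.435028076171875), (218.46681213378906, 149.42930603027344), 23.29840850830078)
red before n/a; expected centre = green start 509.3 28.3 (top1)
g -110.47543019925006 107.8817943469166 -75.26716986682985 75.16494391351887
b -120.72415004434887 120.73672668562608 -89.93771540062973 89.50623667946384
7.75
```

View pics/scene8.png

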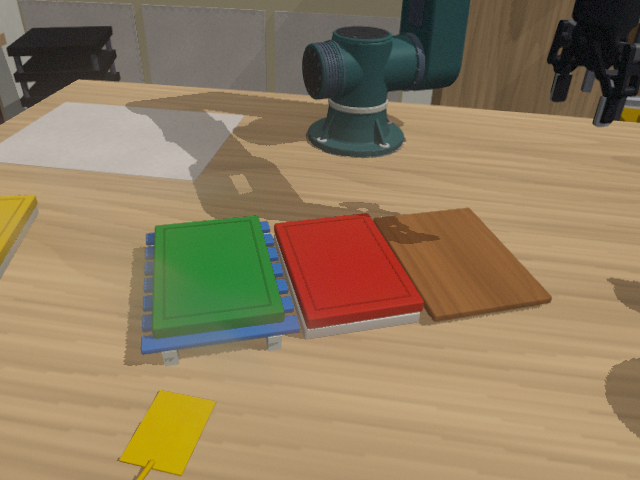

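View pics/top8.png

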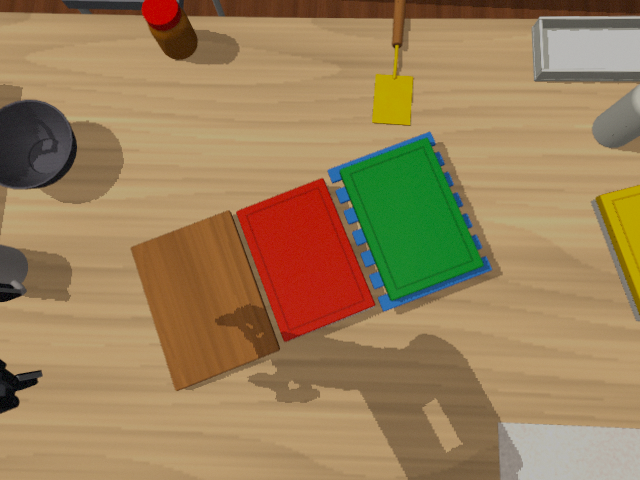

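The green board lies square and centred (574.2, -130.7, 22.27° against the stand's 575.1, -129.8, 22.4°). The red board reads 23.3°, so I'll check its visible front edge against the earlier pictures to see whether it was like that at the start.

```bash
python3 -c "
from h import *
A=[cv2.imread(f'pics/scene{i}.png') for i in (0,4,6,8)]
for im in A:
    H,S,V=cv2.split(cv2.cvtColor(im,cv2.COLOR_BGR2HSV));m=((H<8)|(H>172))&(S>150)&(V>60)
    m[:, :290]=0
    # bottom red boundary per column (front face), rightmost red per row
    print('bot',[int(np.nonzero(m[:340,c])[0].max()) if m[:340,c].any() else -1 for c in range(312,420,12)],'right',[int(np.nonzero(m[r,:430])[0].max()) if m[r,:430].any() else -1 for r in range(296,314,3)])
cv2.imwrite('pics/cmp.png',np.hstack([cv2.resize(a[280:340,290:430],None,fx=2.8,fy=4) for a in (A[0],A[3])]))
T=cv2.imread('pics/top0.png');U=cv2.imread('pics/top8.png')
for im in(T,U):
    H,S,V=cv2.split(cv2.cvtColor(im,cv2.COLOR_BGR2HSV));m=((H<8)|(H>172))&(S>120)&(V>40)
    print([int(np.nonzero(m[r,225:290])[0].min())+225 if m[r,225:290].any() else -1 for r in range(205,340,8)])
"
```

```text
bot [322, 324, 323, 321, 319, 318, 316, 314, 312] right [-1, 422, 423, 422, 421, 416]
bot [320, 325, 323, 321, 320, 317, 316, 314, 312] right [420, 422, 423, 422, 422, 416]
bot [327, 325, 323, 321, 320, 318, 316, 314, 312] right [421, 422, 423, 423, 421, 416]
bot [326, 325, 323, 321, 320, 318, 316, 314, 312] right [421, 422, 423, 423, 422, 417]
[-1, 236, 239, 242, -1, -1, -1, -1, -1, -1, -1, -1, -1, -1, -1, -1, -1]
[251, 236, 239, 242, 245, 248, 251, 254, 257, 260, 263, 266, 269, 272, 275, 278, 281]
```

View pics/cmp.png

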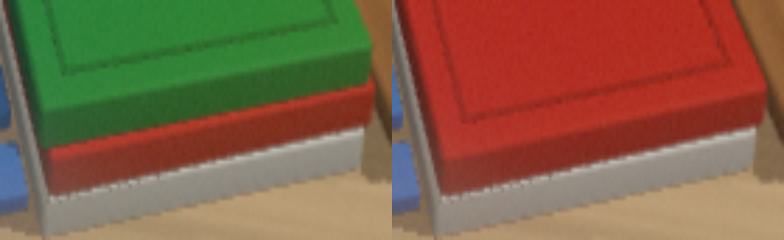

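The red board's edges are in the same pixels before and after (within 1 px), so it was laid 1° askew from the start. Handing in.

```bash
python3 -c "
from rig import ctrl
print(ctrl.close_job())"
```

```text
the job is handed in; nothing more can be done
None
```

I slid the green board about 171 mm along its own -y axis onto the blue stand. I pushed its side with both open fingertips, about 7 mm above the red board. I then backed off, lifted clear and handed the job in at about 8 s; no verdict was reported. The push force read about 4–5 N at the readings I took.

**Green board:** in the last top view it lies on the stand about 1.3 mm off centre lengthwise and under 0.5 mm off across. It is square to within about 0.2° and flat on the slats. I left the lengthwise offset as it was.

**Red and white boards:** the red board's visible edges stayed in the same place (within 1 px) from the first picture to the last. It measured about 1° askew at the end, which its unchanged edges show was there from the start. I checked the white board only by eye in the before and after pictures, and it looked unmoved.

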